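# Dock the vial rack in the locating square

## Task

Push the blue vial rack that stands loose near the front edge along the bench into the corner of the low aluminium locating square, so that the rack's long side stands flush along the longer fence and its end stands flush against the shorter fence. Only push it from outside with the fingers: do not take hold of it, lift it or tip it, and leave everything else on the bench where it is. Then move the hand clear.

Things in the scene. Friction and masses are not known exactly. Their poses are not given: they have to be found in the camera images.
- rack: Loose blue (near the front; a like one far at the back right is not meant) vial rack with capped tubes fixed in it, 0.25 kg. 66 (x) x 152 (y) mm in plan; sides solid up to 36 mm (2 mm inside the 4 mm thick base plate), push there; caps reach 66 mm. Origin: centre of underside, y along its length, z up. Starts 4 to 12 cm from both fences, its y within 15 deg of the square's y.
- square: Locating square: an L of two plain aluminium fences 25 mm high, 6 mm thick, fixed to the bench. Origin: inner corner at bench height; longer fence runs 165 mm along -y, its inner face is x = 0; shorter fence runs 70 mm along -x, its inner face is y = 0. Docked, the rack's centre is at x -33, y -76 mm in this frame. Flanges 20 mm wide, screws 8 mm high, lie outside.
- long_fence (a point): middle of the longer fence's top edge, inner face: 82 mm from the corner, 25 mm above the bench; axes as the square's
- short_fence (a point): middle of the shorter fence's top edge, inner face: 35 mm from the corner, 25 mm above the bench; axes as the square's
- beaker: bystander: glass beaker, 54 mm across, 70 mm high; origin at the centre of its underside
- cap_blue: bystander: blue screw cap lying loose, 50 mm across, 30 mm high; origin at the centre of its underside
- vial_a: bystander: sample vial with white cap, 27 mm across, 72 mm high, standing; origin at the centre of its underside
- vial_c: bystander: sample vial with black cap, 22 mm across, 58 mm high, standing; origin at the centre of its underside
- clamp_spare_a: bystander: grey pipe clamp lying flat, 56 x 79 x 17 mm; origin at the centre of its underside

How it is judged:
At the end, for the whole second after the job is handed in: The rack stands level and at rest in the corner of the square, with no more than 3 mm of gap to either fence and within 2 degrees of parallel (x of rack in the frame of square between -0.036 and -0.03 m and y of rack in the frame of square between -0.079 and -0.073 m and angle between the y axis of rack and the y axis of square, either way round below 0.035 rad and angle between rack's own z axis and vertical below 0.03 rad and height (world z) of rack below 0.003 m and linear speed of rack below 0.01 m/s); the robot touches nothing.
It fails at once if the rack was lifted (8 mm) or tipped (8 degrees) (height (world z) of rack above 0.008 m or angle between rack's own z axis and vertical above 0.14 rad).
It fails at once if the rack was taken hold of: the grasp point between the fingers came inside the rack's outline, less than 50 mm above its underside (x of the grasp point in the frame of rack between -0.03 and 0.03 m and y of the grasp point in the frame of rack between -0.073 and 0.073 m and z of the grasp point in the frame of rack below 0.05 m).
It fails at once if something else on the bench was displaced by more than 15 mm (distance of any of beaker, cap_blue, vial_a, vial_c, clamp_spare_a from where it was at the start of the episode above 0.015 m).
It also fails if it takes over 42 s, if anything falls off the work surface, if the arm or the gripper's body presses on something with over 40 N, if the wrist force passes 120 N, or if a joint passes its speed limit or range.

## Robot

A 7-joint arm with a two-finger parallel gripper is mounted at the origin on a cart in front of the work surface, level with it; the furniture and walls round the work are solid. World frame = base frame: x ahead of the robot, y to its left, z up, the work surface at z = 0. Lengths are in m, angles in rad, forces in N, time in s.
With the tool pointing down it reaches from about 0.4 to 0.85 m from the base axis. Payload 10.4 kg.
Tool frame: the origin (TCP) lies on the centre line of the jaws, within the pads' length; the fingertips stand 17 mm ahead of it and the grasp point (between the pads) lies 2 mm behind it; z points along the fingers, y is the direction in which the jaws open and shut (so a half turn about z gives the same grasp; the last joint's range is limited). The gripper opens to 87 mm and grips with 3 to 60 N. Pads are 19 mm wide; open, the fingers measure 117 mm over their backs; the gripper's body (75 mm by 190 mm) begins 51 mm behind the grasp point.
Start: joints at [-1.223, 0.332, -0.065, 1.46, 0.022, 1.35, -0.088], TCP at [0.226, 0.583, 0.24] pointing down, gripper open.
Joint ranges: [-2.6, 2.6], [-0.5, 2.12], [-1.47, 1.34], [0.16, 2.42], [-1.27, 4.41], [0.06, 2.06], [-2.6, 2.6]. Speed limits (rad/s): [2.22, 2.22, 2.79, 2.79, 3.14, 3.14, 3.14].

## Interface

Orientations are given as a unit quaternion [x, y, z, w].
In Python, from bench import r gives the robot as it stands.
- The arm moves only by the tool apply_moves, never from a script. Its argument "commands" is a list of rows, each an object with "rot": the turn, a rotation vector about the world's x, y, z in units of 180 degrees (1.0 is 180 degrees), a list of three; "linear": the shift along the world's x, y, z in units of 0.3 m (1.0 is 0.3 m), a list of three; "grip": the closure, from -1 (fully open) to 1 (shut). A call has 1 to 20 rows; each row is the pose to reach, as a shift and turn from the pose commanded when the call began, turning the shorter way round; what a row does not reach only later rows make up. A row lasts 1/10 s, in which the tool goes at most 50 mm and 8.59 degrees, less where a joint would pass 70% of its speed; a pose out of reach is approached as far as the arm can. A call with a number of a shift or a turn outside -1 to 1 is refused whole. A call with a gripper value outside its range is refused whole. The fingers move at their own pace and stop on an object; "newtons" is the grip in N (left out, the last holds). Time passes only in rows, so rows that repeat a pose let the fingers close. It gives the time, the measured TCP pose, the force and the opening at its end, in the units of the state.
- r.read_state(): the state, without advancing time (a new reading comes with each control period).
- r.camera(name): name is "side" or "top" or "wrist"; returns a dict with "frame" (400x640x3 uint8, red, green, blue), "mtx" (3x3 intrinsics, pixels), "D" ([k1, k2, p1, p2, k3] as OpenCV has them; the pictures are not rectified), "extrinsics" (4x4, takes a point from world to camera coordinates). Camera axes: x right, y down, z forward; pixel columns grow to the right and rows downward; lengths in m; the calibration is good to about 2 mm. A picture is of the moment at which its call begins. There is no depth.
- r.close_job(): hands the job in, once; it reports no verdict.
Trained networks look in a picture, given as the dict that the camera call returned (one of the last four; its "shot" number tells which), for a name from the list of things; names that differ only in an ending like _2 or _b are one class to them, and where a whole thing is asked for, a point or a joint stands for the part that bears it (a point fixed in the world has none). Each returns a list of dicts, best first, with "p" (0 to 1); they miss things now and then, are a little off and sometimes report something else, mostly with a low value. They report only what shows in the picture. A call takes as long as a camera call.
- r.search_frame(thing, picture): "bbox" ([left, top, width, height] in pixels, round what is visible of it).
- r.spot_point(thing, picture): "location" ([column, row] in pixels: a listed point, or the origin of a listed thing).
The state is a dict: "time": time; "joint_positions": joint angles; "joint_vel": joint speeds; "joint_torque": joint torques, N m; "ee_pos": TCP position; "eef_rot": TCP orientation; "ft_force": force on the tool from outside, world axes, zero at the start; "torque": the same for the moment, N m; "width": finger opening in m.
Only numpy, scipy, OpenCV 4.12 (cv2) and the standard library are available. Lean on these libraries where they do the work, as an engineer would, in place of code of your own. Each camera call takes 0.05 s, during which the arm holds its last target. There are 200 camera calls.

## Working session

There is one attempt and no reset: what is moved stays moved. The work goes in short steps, Python scripts to look and compute and a tool call to move; the robot and the scene stay as the last step left them, time stands still between calls to the robot, and variables do not carry over. Pictures are saved under pics/ and viewed, about 8 in all and at most 12, crops included, and the job is handed in when it is done.

Besides the shell and the picture viewer there is one more tool, called by a JSON object that holds its "fn" and its "kwargs", one argument or row to a line. apply_moves: Moves the arm, as the interface text tells. Its arguments: {"type":"object","properties":{"commands":{"type":"array","items":{"type":"object","properties":{"rot":{"type":"array","items":{"type":"number"}},"linear":{"type":"array","items":{"type":"number"}},"grip":{"type":"number"}}}},"newtons":{"type":"number"}},"required":["commands"]}

```bash
ls; mkdir -p pics; cat > h.py <<'E'
import numpy as np, cv2
from bench import r
def shot(n):
    c=r.camera(n); c={**c}; return c
def save(c,f,box=None,s=1):
    im=cv2.cvtColor(np.asarray(c["frame"]),cv2.COLOR_RGB2BGR)
    if box: im=im[box[1]:box[3],box[0]:box[2]]
    cv2.imwrite("pics/"+f,cv2.resize(im,None,fx=s,fy=s,interpolation=cv2.INTER_CUBIC))
def back(c,px,z):
    u=cv2.undistortPoints(np.array(px,float).reshape(-1,1,2),np.array(c["mtx"]),np.array(c["D"]))[:,0]
    E=np.array(c["extrinsics"]);R,t=E[:3,:3],E[:3,3]
    d=np.c_[u,np.ones(len(u))]@R; o=-R.T@t
    return o+d*((z-o[2])/d[:,2])[:,None]
def proj(c,P):
    E=np.array(c["extrinsics"])
    return cv2.projectPoints(np.array(P,float).reshape(-1,1,3),cv2.Rodrigues(E[:3,:3])[0],E[:3,3],np.array(c["mtx"]),np.array(c["D"]))[0][:,0]
E
python3 - <<'E'
from h import *
H=dict(rack=0,square=0,long_fence=.025,short_fence=.025,beaker=0,cap_blue=0,vial_a=0,vial_c=0,clamp_spare_a=0)
for n in("top","side"):
    c=shot(n); save(c,n+"0.png",s=1.25)
    for k,z in H.items():
        for q in r.spot_point(k,c)[:3]:
            print(n,k,round(q["p"],2),np.round(q["location"],1),back(c,q["location"],z)[0].round(3))
s=r.read_state();print(s["time"],s["ee_pos"],s["eef_rot"],s["width"])
E
```

```text
pics
top rack 0.73 [410.1 232.9] [ 0.501 -0.293  0.   ]
top square 0.93 [318.8 190.3] [ 0.595 -0.103  0.   ]
top long_fence 0.9 [358.1 185.4] [ 0.6   -0.184  0.025]
top short_fence 0.85 [321.2 202.1] [ 0.566 -0.108  0.025]
top beaker 0.73 [194.6 246.2] [0.48  0.158 0.   ]
top cap_blue 0.61 [272.6 268.7] [ 0.431 -0.005  0.   ]
top vial_a 0.65 [237.6 246. ] [0.48  0.068 0.   ]
top vial_a 0.45 [253.7 213.1] [0.548 0.034 0.   ]
top vial_c 0.65 [237.6 246. ] [0.48  0.068 0.   ]
top vial_c 0.45 [253.7 213.1] [0.548 0.034 0.   ]
top clamp_spare_a 0.65 [215.4 176.3] [0.628 0.116 0.   ]
top clamp_spare_a 0.18 [238.6 244.9] [0.482 0.066 0.   ]
side rack 0.68 [367.7 190.1] [ 0.5   -0.297 -0.   ]
side square 0.93 [292.3 210.5] [ 0.599 -0.109  0.   ]
side long_fence 0.62 [311.1 188.8] [ 0.597 -0.184  0.025]
side short_fence 0.8 [303.2 202.9] [ 0.572 -0.115  0.025]
side short_fence 0.24 [292.7 209.8] [ 0.573 -0.077  0.025]
side beaker 0.59 [259.8 295.2] [0.475 0.153 0.   ]
side cap_blue 0.66 [333.6 253.7] [ 0.432 -0.016 -0.   ]
side vial_a 0.71 [272.7 246.5] [0.546 0.029 0.   ]
side vial_a 0.62 [294.8 266.7] [0.471 0.058 0.   ]
side vial_c 0.71 [272.7 246.5] [0.546 0.029 0.   ]
side vial_c 0.62 [294.8 266.7] [0.471 0.058 0.   ]
side clamp_spare_a 0.7 [215.4 254.4] [ 0.623  0.111 -0.   ]
1.0 [0.22645646 0.58255609 0.23956968] [ 1.84331871e-01  9.82864059e-01  5.64018188e-05 -1.35369023e-05] 0.08713496903586417
```

View pics/top0.png

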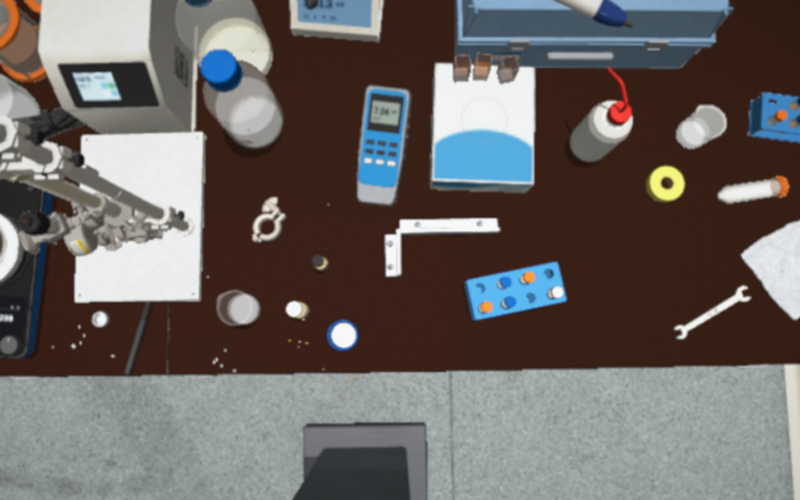

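View pics/side0.png

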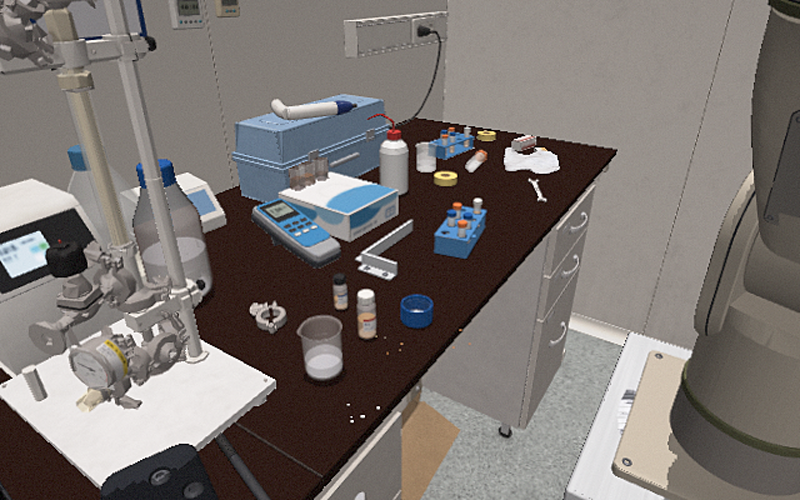

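The top view shows the rack at about (515,291), the square's corner at (398,235) with the long fence running right (−y) and the short fence toward the front, and a white box behind the long fence. Next I fit the yaw angles.

```bash
cat >> h.py <<'E'
from scipy.optimize import minimize
def box(p,h=.036,a=.033,b=.076,z0=0.):
    x,y,t=p;R=np.array([[np.cos(t),-np.sin(t)],[np.sin(t),np.cos(t)]])
    xy=np.array([[a,b],[-a,b],[-a,-b],[a,-b]])@R.T+[x,y]
    return np.r_[np.c_[xy,[z0]*4],np.c_[xy,[h]*4]]
def fitrack(c,p0,S=4):
    im=np.asarray(c["frame"]); q=proj(c,box(p0)); m=14
    x0,y0=np.maximum(q.min(0)-m,0).astype(int);x1,y1=(q.max(0)+m).astype(int)
    hsv=cv2.cvtColor(np.ascontiguousarray(im[y0:y1,x0:x1]),cv2.COLOR_RGB2HSV)
    hsv=cv2.resize(hsv,None,fx=S,fy=S,interpolation=cv2.INTER_LINEAR)
    k=cv2.inRange(hsv,(95,120,60),(120,255,255))
    n,l,st,_=cv2.connectedComponentsWithStats(k); k=np.uint8(l==1+st[1:,4].argmax())
    hull=cv2.convexHull(cv2.findContours(k,0,2)[0][0]); M=np.zeros_like(k); cv2.fillConvexPoly(M,hull,1)
    M=cv2.GaussianBlur(M*1.,(0,0),3)
    def cost(v):
        p=np.array(p0)+np.array(v)*[.01,.01,.1]
        qq=(proj(c,box(p))-[x0,y0]+.5)*S-.5
        N=np.zeros(M.shape,np.uint8); cv2.fillConvexPoly(N,cv2.convexHull(np.int32(np.round(qq*16))),1,shift=4)
        return np.abs(cv2.GaussianBlur(N*1.,(0,0),3)-M).sum()/M.sum()
    best=min((minimize(cost,[0,0,t],method="Nelder-Mead",options=dict(initial_simplex=np.array([[0,0,t],[.7,0,t],[0,.7,t],[0,0,t+.6]]))) for t in(-1,0,1)),key=lambda o:o.fun)
    return np.array(p0)+best.x*[.01,.01,.1],best.fun
E
python3 - <<'E'
from h import *
c=shot("top"); p,f=fitrack(c,[.5,-.293,-.17]);print(p,np.degrees(p[2]),f)
s=shot("side"); print(fitrack(s,p))
print(back(c,[[450/1.25,371/1.25]],0))
save(c,"topz.png",(290,160,470,270),4.4)
E
```

```text
[ 0.5005691  -0.29227292  0.18891723] 10.824159818686548 0.03333335166818682
(array([ 0.49804594, -0.29444151,  0.21398538]), np.float64(0.05868385729075966))
[[ 0.3710015  -0.18478424  0.        ]]
```

View pics/topz.png

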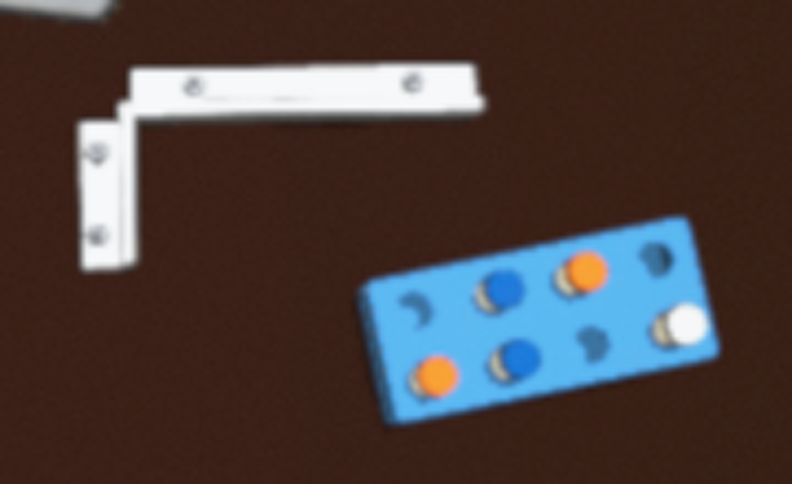

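The zoomed crop shows inner top edges: corner near (137,118), long fence end (484,112), short fence end (137,264). The rack is turned about 11° relative to it.

```bash
python3 - <<'E'
from h import *
c=shot("top")
P=back(c,np.array([[137,118],[484,112],[137,264]])/4.4-.4+[290,160],.025);print(P)
d=P[0]-P[1];print(np.degrees(np.arctan2(-d[0],d[1])),np.linalg.norm(d));d=P[0]-P[2];print(np.degrees(np.arctan2(d[1],d[0])),np.linalg.norm(d))
E
```

```text
[[ 0.59866489 -0.1071108   0.025     ]
 [ 0.59919389 -0.27025584  0.025     ]
 [ 0.52990452 -0.10602055  0.025     ]]
0.18578197502880242 0.1631458926754583
-0.9083976143537725 0.06876901712668139
```

{"fn": "apply_moves", "kwargs": {
  "commands": [
    {"linear":[0.31,-0.88,0.13],"rot":[0,0,0.06],"grip":-1},
    {"linear":[0.31,-0.88,0.13],"rot":[0,0,0.06],"grip":-1},
    {"linear":[0.31,-0.88,0.13],"rot":[0,0,0.06],"grip":-1},
    {"linear":[0.31,-0.88,0.13],"rot":[0,0,0.06],"grip":-1},
    {"linear":[0.31,-0.88,0.13],"rot":[0,0,0.06],"grip":-1},
    {"linear":[0.31,-0.88,0.13],"rot":[0,0,0.06],"grip":-1},
    {"linear":[0.31,-0.88,0.13],"rot":[0,0,0.06],"grip":-1}
  ]
}}

```text
time: 1.85
ee_pos: [0.3219, 0.3147, 0.2799]
eef_rot: [0.094, 0.996, 0.001, 0.001]
ft_force: [0.4, 0.5, 1.3]
width: 0.0871
```

{"fn": "apply_moves", "kwargs": {
  "commands": [
    {"linear":[0.36,-0.95,0],"rot":[0,0,0.06]},
    {"linear":[0.36,-0.95,0],"rot":[0,0,0.06]},
    {"linear":[0.36,-0.95,0],"rot":[0,0,0.06]},
    {"linear":[0.36,-0.95,0],"rot":[0,0,0.06]},
    {"linear":[0.36,-0.95,0],"rot":[0,0,0.06]},
    {"linear":[0.36,-0.95,0],"rot":[0,0,0.06]},
    {"linear":[0.36,-0.95,0],"rot":[0,0,0.06]}
  ]
}}

```text
validation failed for argument at $.co...
```

{"fn": "apply_moves", "kwargs": {
  "commands": [
    {"linear":[0.03,-1,-0.1],"rot":[0,0,0.06]},
    {"linear":[0.03,-1,-0.2],"rot":[0,0,0.06]},
    {"linear":[0.03,-1,-0.3],"rot":[0,0,0.06]},
    {"linear":[0.03,-1,-0.4],"rot":[0,0,0.06]},
    {"linear":[0.03,-1,-0.4],"rot":[0,0,0.06]},
    {"linear":[0.03,-1,-0.4],"rot":[0,0,0.06]},
    {"linear":[0.03,-1,-0.4],"rot":[0,0,0.06]},
    {"linear":[0.03,-1,-0.4],"rot":[0,0,0.06]}
  ]
}}

```text
validation failed for argument at $.co...
```

{"fn": "apply_moves", "kwargs": {
  "commands": [
    {"linear":[0.36,-0.95,0],"rot":[0,0,0.06],"grip":-1},
    {"linear":[0.36,-0.95,0],"rot":[0,0,0.06],"grip":-1},
    {"linear":[0.36,-0.95,0],"rot":[0,0,0.06],"grip":-1},
    {"linear":[0.36,-0.95,0],"rot":[0,0,0.06],"grip":-1},
    {"linear":[0.36,-0.95,0],"rot":[0,0,0.06],"grip":-1},
    {"linear":[0.36,-0.95,0],"rot":[0,0,0.06],"grip":-1},
    {"linear":[0.36,-0.95,0],"rot":[0,0,0.06],"grip":-1}
  ]
}}

```text
time: 2.55
ee_pos: [0.4287, 0.0287, 0.279]
eef_rot: [0.0, 1.0, -0.0, 0.001]
ft_force: [-0.2, 0.9, 0.1]
width: 0.0871
```

{"fn": "apply_moves", "kwargs": {
  "commands": [
    {"linear":[0.03,-1,-0.1],"rot":[0,0,0.06],"grip":-1},
    {"linear":[0.03,-1,-0.2],"rot":[0,0,0.06],"grip":-1},
    {"linear":[0.03,-1,-0.3],"rot":[0,0,0.06],"grip":-1},
    {"linear":[0.03,-1,-0.4],"rot":[0,0,0.06],"grip":-1},
    {"linear":[0.03,-1,-0.4],"rot":[0,0,0.06],"grip":-1},
    {"linear":[0.03,-1,-0.4],"rot":[0,0,0.06],"grip":-1},
    {"linear":[0.03,-1,-0.4],"rot":[0,0,0.06],"grip":-1},
    {"linear":[0.03,-1,-0.4],"rot":[0,0,0.06],"grip":-1}
  ]
}}

```text
time: 3.35
ee_pos: [0.435, -0.2693, 0.1565]
eef_rot: [-0.095, 0.995, -0.001, -0.002]
ft_force: [-0.6, 0.3, 0.2]
width: 0.0873
```

```bash
python3 - <<'E'
from h import *
c=shot("wrist"); save(c,"w1.png",s=1)
print(fitrack(c,[.499,-.293,.19]))
for k,z in dict(rack=0,square=0,long_fence=.025,short_fence=.025).items():
  for q in r.spot_point(k,c)[:2]: print(k,round(q["p"],2),np.round(q["location"]),back(c,q["location"],z)[0].round(3))
t=shot("top");print(fitrack(t,[.499,-.293,.19]))
E
```

```text
(array([ 0.48216559, -0.2933681 ,  0.46640544]), np.float64(0.5819739066569016))
rack 0.88 [290. 243.] [ 0.501 -0.293  0.   ]
(array([ 0.50661379, -0.29047314,  0.18648425]), np.float64(0.3685751915507682))
```

View pics/w1.png

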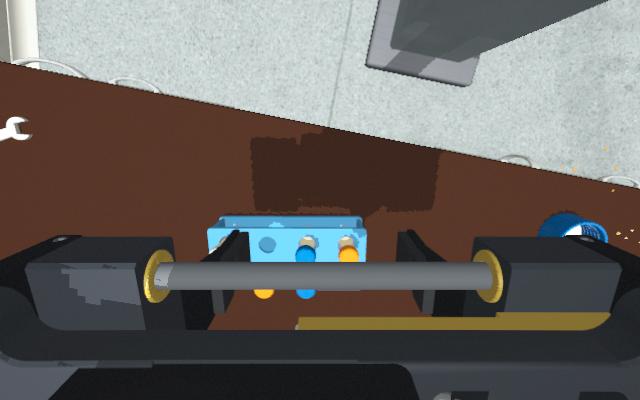

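The wrist view shows the rack's front side at rows 217–230, columns 208–367, parallel to the jaws, and the network puts its centre at (0.501,−0.293). I shift sideways and go down in front of it.

{"fn": "apply_moves", "kwargs": {
  "commands": [
    {"linear":[0,-0.12,0],"rot":[0,0,0],"grip":-1},
    {"linear":[0,-0.12,-0.12],"rot":[0,0,0],"grip":-1},
    {"linear":[0,-0.12,-0.24],"rot":[0,0,0],"grip":-1},
    {"linear":[0,-0.12,-0.34],"rot":[0,0,0],"grip":-1},
    {"linear":[0,-0.12,-0.4],"rot":[0,0,0],"grip":-1},
    {"linear":[0,-0.12,-0.425],"rot":[0,0,0],"grip":-1},
    {"linear":[0,-0.12,-0.425],"rot":[0,0,0],"grip":-1},
    {"linear":[0,-0.12,-0.425],"rot":[0,0,0],"grip":-1}
  ]
}}

```text
time: 4.45
ee_pos: [0.4373, -0.3026, 0.0323]
eef_rot: [-0.097, 0.995, -0.0, 0.001]
ft_force: [-0.3, 0.1, 0.3]
width: 0.0868
```

{"fn": "apply_moves", "kwargs": {
  "commands": [
    {"linear":[0.025,0,0],"rot":[0,0,0],"grip":-1},
    {"linear":[0.045,0,0],"rot":[0,0,0],"grip":-1},
    {"linear":[0.06,0,0],"rot":[0,0,0],"grip":-1},
    {"linear":[0.075,0,0],"rot":[0,0,0],"grip":-1},
    {"linear":[0.09,0,0],"rot":[0,0,-0.005],"grip":-1},
    {"linear":[0.105,0,0],"rot":[0,0,-0.01],"grip":-1},
    {"linear":[0.12,0,0],"rot":[0,0,-0.015],"grip":-1},
    {"linear":[0.135,0,0],"rot":[0,0,-0.02],"grip":-1},
    {"linear":[0.15,0,0],"rot":[0,0,-0.025],"grip":-1},
    {"linear":[0.165,0,0],"rot":[0,0,-0.03],"grip":-1},
    {"linear":[0.18,0,0],"rot":[0,0,-0.035],"grip":-1},
    {"linear":[0.195,0,0],"rot":[0,0,-0.042],"grip":-1},
    {"linear":[0.205,0,0],"rot":[0,0,-0.05],"grip":-1},
    {"linear":[0.215,0,0],"rot":[0,0,-0.056],"grip":-1},
    {"linear":[0.225,0,0],"rot":[0,0,-0.06],"grip":-1},
    {"linear":[0.225,0,0],"rot":[0,0,-0.06],"grip":-1}
  ]
}}

```text
time: 6.05
ee_pos: [0.5045, -0.3025, 0.0312]
eef_rot: [-0.003, 1.0, -0.0, 0.0]
ft_force: [0.0, -0.0, -0.2]
width: 0.087
```

```bash
python3 - <<'E'
from h import *
c=shot("wrist"); 
q=r.spot_point("rack",c)[0]; print(q["p"],back(c,q["location"],0))
s=shot("side"); print(fitrack(s,[.548,-.293,0.0]))
for n,c in(("w",c),("s",s)): save(c,n+"2.png")
a=cv2.imread("pics/w2.png")[150:400,60:580];b=cv2.resize(cv2.imread("pics/s2.png")[100:260,230:490],None,fx=2,fy=2)
cv2.imwrite("pics/c2.png",np.vstack([a,b]))
E
```

```text
Traceback (most recent call last):
IndexError: list index out of range
```

```bash
python3 - <<'E'
from h import *
c=shot("top");s=shot("side")
for n,k in(("top",c),("side",s)):
  q=r.spot_point("rack",k); print(n,[(round(a["p"],2),back(k,a["location"],0)[0].round(3)) for a in q[:2]])
print(fitrack(s,[.547,-.293,0.0]))
for n,k in(("t",c),("s",s)): save(k,n+"2.png")
a=cv2.resize(cv2.imread("pics/t2.png")[150:270,280:480],None,fx=2.6,fy=2.6);b=cv2.resize(cv2.imread("pics/s2.png")[130:240,230:430],None,fx=2.6,fy=2.6)
cv2.imwrite("pics/c2.png",np.vstack([a,b]))
E
```

```text
top [(0.7, array([ 0.547, -0.294,  0.   ]))]
side [(0.65, array([ 0.553, -0.323,  0.   ]))]
(array([ 0.56858815, -0.28626904,  0.53522156]), np.float64(0.6258204097431477))
```

View pics/c2.png

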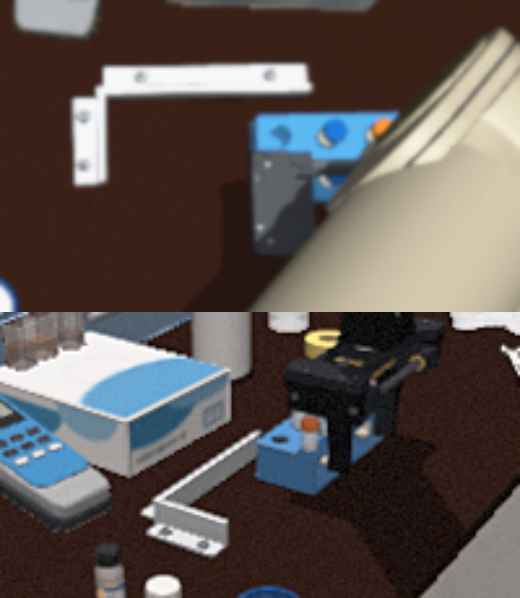

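Rack is now parallel, centre about (0.547,−0.293), with an 18 mm gap to the long fence. Next I back out, close the fingers and go round to the −y end.

{"fn": "apply_moves", "kwargs": {
  "commands": [
    {"linear":[-0.06,0,0],"rot":[0,0,0],"grip":-1},
    {"linear":[-0.12,0,0],"rot":[0,0,0],"grip":1},
    {"linear":[-0.12,-0.12,0],"rot":[0,0,0],"grip":1},
    {"linear":[-0.12,-0.25,0],"rot":[0,0,0],"grip":1},
    {"linear":[-0.12,-0.34,0],"rot":[0,0,0],"grip":1},
    {"linear":[-0.12,-0.35,0],"rot":[0,0,0],"grip":1},
    {"linear":[-0.12,-0.35,0],"rot":[0,0,0],"grip":1},
    {"linear":[-0.12,-0.35,0],"rot":[0,0,0],"grip":1},
    {"linear":[-0.12,-0.35,0],"rot":[0,0,0],"grip":1}
  ],
  "newtons": 20
}}

```text
time: 7.25
ee_pos: [0.4686, -0.4059, 0.031]
eef_rot: [-0.004, 1.0, 0.001, 0.0]
ft_force: [-0.1, 1.2, -0.9]
width: 0.031
```

{"fn": "apply_moves", "kwargs": {
  "commands": [
    {"linear":[0,0,0],"rot":[0,0,0],"grip":1},
    {"linear":[0,0,0],"rot":[0,0,0],"grip":1},
    {"linear":[0,0,0],"rot":[0,0,0],"grip":1},
    {"linear":[0,0,0],"rot":[0,0,0],"grip":1},
    {"linear":[0.1,0,0],"rot":[0,0,0],"grip":1},
    {"linear":[0.2,0,0],"rot":[0,0,0],"grip":1},
    {"linear":[0.262,0,0],"rot":[0,0,0],"grip":1},
    {"linear":[0.262,0,0],"rot":[0,0,0],"grip":1},
    {"linear":[0.262,0,0],"rot":[0,0,0],"grip":1}
  ]
}}

```text
time: 8.15
ee_pos: [0.5461, -0.4076, 0.0308]
eef_rot: [-0.003, 1.0, -0.0, -0.0]
ft_force: [-0.4, -0.3, -0.5]
width: 0.0006
```

```bash
python3 - <<'E'
from h import *
c=shot("top");s=shot("side")
for n,k in(("top",c),("side",s)):
  q=r.spot_point("rack",k); print(n,[(round(a["p"],2),back(k,a["location"],0)[0].round(3)) for a in q[:2]])
for k in(c,s): print(fitrack(k,[.547,-.293,0.0]))
E
```

```text
top [(0.82, array([ 0.546, -0.301,  0.   ]))]
side [(0.7, array([ 0.55 , -0.315,  0.   ]))]
(array([ 0.54672566, -0.2919425 ,  0.00351144]), np.float64(0.1928999958925485))
(array([ 0.54482629, -0.30409175,  0.02938293]), np.float64(0.039647131495016696))
```

{"fn": "apply_moves", "kwargs": {
  "commands": [
    {"linear":[0,0.03,0],"rot":[0,0,0],"grip":1},
    {"linear":[0,0.05,0],"rot":[0,0,0],"grip":1},
    {"linear":[0,0.065,0],"rot":[0,0,0],"grip":1},
    {"linear":[0,0.08,0],"rot":[0,0,0],"grip":1},
    {"linear":[0,0.1,0],"rot":[0,0,0],"grip":1},
    {"linear":[0,0.12,0],"rot":[0,0,0],"grip":1},
    {"linear":[0,0.14,0],"rot":[0,0,0],"grip":1},
    {"linear":[0,0.16,0],"rot":[0,0,0],"grip":1},
    {"linear":[0,0.18,0],"rot":[0,0,0],"grip":1},
    {"linear":[0,0.2,0],"rot":[0,0,0],"grip":1},
    {"linear":[0,0.22,0],"rot":[0,0,0],"grip":1},
    {"linear":[0,0.24,0],"rot":[0,0,0],"grip":1},
    {"linear":[0,0.26,0],"rot":[0,0,0],"grip":1},
    {"linear":[0,0.28,0],"rot":[0,0,0],"grip":1},
    {"linear":[0,0.3,0],"rot":[0,0,0],"grip":1},
    {"linear":[0,0.32,0],"rot":[0,0,0],"grip":1},
    {"linear":[0,0.34,0],"rot":[0,0,0],"grip":1},
    {"linear":[0,0.36,0],"rot":[0,0,0],"grip":1},
    {"linear":[0,0.38,0],"rot":[0,0,0],"grip":1},
    {"linear":[0,0.38,0],"rot":[0,0,0],"grip":1}
  ]
}}

```text
time: 10.35
ee_pos: [0.5468, -0.2922, 0.031]
eef_rot: [-0.004, 1.0, 0.0, -0.0]
ft_force: [0.9, -0.3, 1.1]
width: 0.0002
```

```bash
cat > look.py <<'E'
from h import *
import sys
def look(tag,p0):
    c=shot("top");s=shot("side")
    for n,k in(("top",c),("side",s)):
        q=r.spot_point("rack",k); print(n,[(round(a["p"],2),back(k,a["location"],0)[0].round(3)) for a in q[:1]],fitrack(k,p0))
    for n,k in(("t",c),("s",s)): save(k,n+tag+".png")
    a=cv2.resize(cv2.imread("pics/t%s.png"%tag)[165:255,290:430],None,fx=3.5,fy=3.5,interpolation=2);b=cv2.resize(cv2.imread("pics/s%s.png"%tag)[150:230,250:390],None,fx=3.5,fy=3.5,interpolation=2)
    cv2.imwrite("pics/c%s.png"%tag,np.vstack([a,b]))
look(sys.argv[1],[float(v) for v in sys.argv[2:]])
E
python3 look.py 3 .547 -.2 0
```

```text
top [(0.77, array([ 0.549, -0.211,  0.   ]))] (array([ 0.54617146, -0.19002729, -0.01059337]), np.float64(0.8734199030742575))
side [(0.83, array([ 0.549, -0.21 ,  0.   ]))] (array([ 0.54499012, -0.21411294,  0.03629821]), np.float64(0.0382223163316937))
```

View pics/c3.png

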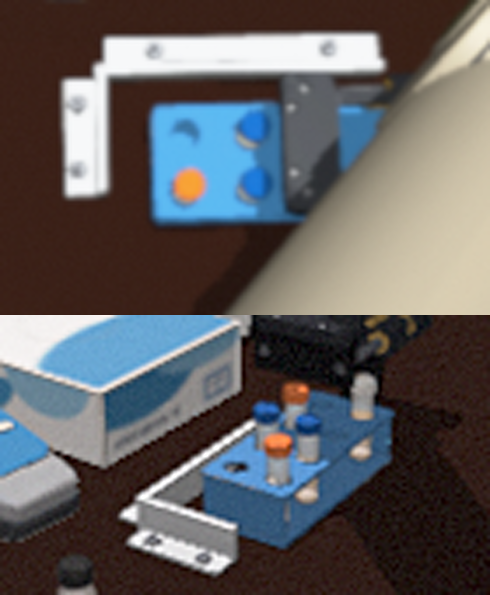

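The rack is still parallel, about 24 mm short of the short fence and 18 mm from the long one. I go round to its front side again and push it onto the long fence with both fingers.

{"fn": "apply_moves", "kwargs": {
  "commands": [
    {"linear":[0,-0.06,0],"rot":[0,0,0],"grip":1},
    {"linear":[0,-0.08,0],"rot":[0,0,0],"grip":1},
    {"linear":[-0.12,-0.08,0],"rot":[0,0,0],"grip":1},
    {"linear":[-0.24,-0.08,0],"rot":[0,0,0],"grip":1},
    {"linear":[-0.3,-0.08,0],"rot":[0,0,0],"grip":1},
    {"linear":[-0.3,-0.04,0],"rot":[0,0,0],"grip":-1},
    {"linear":[-0.3,0.1,0],"rot":[0,0,0],"grip":-1},
    {"linear":[-0.3,0.22,0],"rot":[0,0,0],"grip":-1},
    {"linear":[-0.3,0.277,0],"rot":[0,0,0],"grip":-1},
    {"linear":[-0.3,0.277,0],"rot":[0,0,0],"grip":-1},
    {"linear":[-0.3,0.277,0],"rot":[0,0,0],"grip":-1},
    {"linear":[-0.3,0.277,0],"rot":[0,0,0],"grip":-1},
    {"linear":[-0.3,0.277,0],"rot":[0,0,0],"grip":-1},
    {"linear":[-0.27,0.277,0],"rot":[0,0,0],"grip":-1},
    {"linear":[-0.23,0.277,0],"rot":[0,0,0],"grip":-1},
    {"linear":[-0.2,0.277,0],"rot":[0,0,0],"grip":-1}
  ]
}}

```text
time: 12.15
ee_pos: [0.4882, -0.2104, 0.0312]
eef_rot: [-0.003, 1.0, -0.0, 0.0]
ft_force: [0.2, -0.9, -0.1]
width: 0.0801
```

{"fn": "apply_moves", "kwargs": {
  "commands": [
    {"linear":[0.015,0,0],"rot":[0,0,0],"grip":-1},
    {"linear":[0.03,0,0],"rot":[0,0,0],"grip":-1},
    {"linear":[0.045,0,0],"rot":[0,0,0],"grip":-1},
    {"linear":[0.055,0,0],"rot":[0,0,0],"grip":-1},
    {"linear":[0.065,0,0],"rot":[0,0,0],"grip":-1},
    {"linear":[0.075,0,0],"rot":[0,0,0],"grip":-1},
    {"linear":[0.085,0,0],"rot":[0,0,0],"grip":-1},
    {"linear":[0.095,0,0],"rot":[0,0,0],"grip":-1},
    {"linear":[0.102,0,0],"rot":[0,0,0],"grip":-1},
    {"linear":[0.105,0,0],"rot":[0,0,0],"grip":-1},
    {"linear":[0.108,0,0],"rot":[0,0,0],"grip":-1},
    {"linear":[0.108,0,0],"rot":[0,0,0],"grip":-1}
  ]
}}

```text
time: 13.35
ee_pos: [0.5191, -0.2103, 0.031]
eef_rot: [-0.003, 1.0, 0.0, 0.0]
ft_force: [-1.0, -0.5, 0.2]
width: 0.0869
```

Advance in small steps until the force rises.

{"fn": "apply_moves", "kwargs": {
  "commands": [
    {"linear":[0.003,0,0],"rot":[0,0,0],"grip":-1},
    {"linear":[0.005,0,0],"rot":[0,0,0],"grip":-1},
    {"linear":[0.007,0,0],"rot":[0,0,0],"grip":-1},
    {"linear":[0.007,0,0],"rot":[0,0,0],"grip":-1}
  ]
}}

```text
time: 13.75
ee_pos: [0.5212, -0.2103, 0.0311]
eef_rot: [-0.003, 1.0, 0.0, 0.0]
ft_force: [-0.4, 0.6, -0.9]
width: 0.087
```

{"fn": "apply_moves", "kwargs": {
  "commands": [
    {"linear":[0.003,0,0],"rot":[0,0,0],"grip":-1},
    {"linear":[0.005,0,0],"rot":[0,0,0],"grip":-1},
    {"linear":[0.005,0,0],"rot":[0,0,0],"grip":-1}
  ]
}}

```text
time: 14.05
ee_pos: [0.5227, -0.2104, 0.0311]
eef_rot: [-0.003, 1.0, -0.0, 0.0]
ft_force: [-0.6, 0.9, -0.9]
width: 0.087
```

{"fn": "apply_moves", "kwargs": {
  "commands": [
    {"linear":[0.003,0,0],"rot":[0,0,0],"grip":-1},
    {"linear":[0.005,0,0],"rot":[0,0,0],"grip":-1},
    {"linear":[0.005,0,0],"rot":[0,0,0],"grip":-1}
  ]
}}

```text
time: 14.35
ee_pos: [0.5242, -0.2104, 0.0311]
eef_rot: [-0.003, 1.0, 0.0, 0.0]
ft_force: [-0.5, -0.5, -1.5]
width: 0.0871
```

```bash
python3 look.py 4 .565 -.209 0
```

```text
top [(0.77, array([ 0.569, -0.206,  0.   ]))] (array([ 0.5746223 , -0.20457099,  0.13118056]), np.float64(6.206653758141173))
side [(0.94, array([ 0.57 , -0.215,  0.   ]))] (array([ 0.5912008 , -0.19147139,  0.63229336]), np.float64(0.6393751752729568))
```

View pics/c4.png

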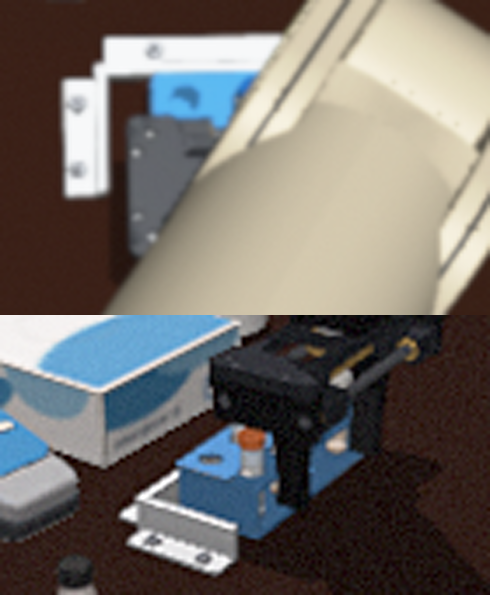

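The rack is at or within a millimetre or two of the long fence; no force yet, so I go on gently.

{"fn": "apply_moves", "kwargs": {
  "commands": [
    {"linear":[0.003,0,0],"rot":[0,0,0],"grip":-1},
    {"linear":[0.003,0,0],"rot":[0,0,0],"grip":-1}
  ]
}}

```text
time: 14.75
ee_pos: [0.525, -0.2104, 0.0311]
eef_rot: [-0.003, 1.0, 0.0, -0.0]
ft_force: [-1.8, 0.5, 0.8]
width: 0.0868
```

{"fn": "apply_moves", "kwargs": {
  "commands": [
    {"linear":[0.003,0,0],"rot":[0,0,0],"grip":-1},
    {"linear":[0.003,0,0],"rot":[0,0,0],"grip":-1}
  ]
}}

```text
time: 14.95
ee_pos: [0.5254, -0.2104, 0.0311]
eef_rot: [-0.003, 1.0, 0.0, -0.001]
ft_force: [-3.9, 1.3, 3.1]
width: 0.0867
```

{"fn": "apply_moves", "kwargs": {
  "commands": [
    {"linear":[0.003,0,0],"rot":[0,0,0],"grip":-1},
    {"linear":[0.003,0,0],"rot":[0,0,0],"grip":-1}
  ]
}}

```text
time: 15.15
ee_pos: [0.5255, -0.2104, 0.031]
eef_rot: [-0.003, 1.0, 0.0, -0.001]
ft_force: [-8.9, 1.2, 6.8]
width: 0.0869
```

{"fn": "apply_moves", "kwargs": {
  "commands": [
    {"linear":[-0.03,0,0],"rot":[0,0,0],"grip":-1},
    {"linear":[-0.12,0,0],"rot":[0,0,0],"grip":-1},
    {"linear":[-0.22,0,0],"rot":[0,0,0],"grip":1},
    {"linear":[-0.22,-0.1,0],"rot":[0,0,0],"grip":1},
    {"linear":[-0.22,-0.22,0],"rot":[0,0,0],"grip":1},
    {"linear":[-0.22,-0.34,0],"rot":[0,0,0],"grip":1},
    {"linear":[-0.22,-0.382,0],"rot":[0,0,0],"grip":1},
    {"linear":[-0.22,-0.382,0],"rot":[0,0,0],"grip":1},
    {"linear":[-0.22,-0.382,0],"rot":[0,0,0],"grip":1},
    {"linear":[-0.22,-0.382,0],"rot":[0,0,0],"grip":1},
    {"linear":[-0.22,-0.382,0],"rot":[0,0,0],"grip":1},
    {"linear":[-0.22,-0.382,0],"rot":[0,0,0],"grip":1},
    {"linear":[-0.22,-0.382,0],"rot":[0,0,0],"grip":1},
    {"linear":[-0.22,-0.382,0],"rot":[0,0,0],"grip":1},
    {"linear":[-0.1,-0.382,0],"rot":[0,0,0],"grip":1},
    {"linear":[0.02,-0.382,0],"rot":[0,0,0],"grip":1},
    {"linear":[0.1,-0.382,0],"rot":[0,0,0],"grip":1},
    {"linear":[0.13,-0.382,0],"rot":[0,0,0],"grip":1},
    {"linear":[0.135,-0.382,0],"rot":[0,0,0],"grip":1},
    {"linear":[0.135,-0.382,0],"rot":[0,0,0],"grip":1}
  ]
}}

```text
time: 17.15
ee_pos: [0.566, -0.3255, 0.0309]
eef_rot: [-0.003, 1.0, -0.0, -0.001]
ft_force: [-0.5, -0.2, 0.6]
width: 0.0004
```

{"fn": "apply_moves", "kwargs": {
  "commands": [
    {"linear":[0,0.02,0],"rot":[0,0,0],"grip":1},
    {"linear":[0,0.04,0],"rot":[0,0,0],"grip":1},
    {"linear":[0,0.055,0],"rot":[0,0,0],"grip":1},
    {"linear":[0,0.07,0],"rot":[0,0,0],"grip":1},
    {"linear":[0,0.085,0],"rot":[0,0,0],"grip":1},
    {"linear":[0,0.1,0],"rot":[0,0,0],"grip":1},
    {"linear":[0,0.115,0],"rot":[0,0,0],"grip":1},
    {"linear":[0,0.13,0],"rot":[0,0,0],"grip":1},
    {"linear":[0,0.142,0],"rot":[0,0,0],"grip":1},
    {"linear":[0,0.154,0],"rot":[0,0,0],"grip":1},
    {"linear":[0,0.154,0],"rot":[0,0,0],"grip":1}
  ]
}}

```text
time: 18.25
ee_pos: [0.5673, -0.2782, 0.0311]
eef_rot: [-0.003, 1.0, 0.0, -0.0]
ft_force: [-0.1, -0.7, 0.7]
width: 0.0005
```

```bash
python3 look.py 5 .567 -.19 0
```

```text
top [(0.56, array([ 0.568, -0.197,  0.   ]))] (array([ 0.56470396, -0.11593196,  0.03349855]), np.float64(0.5222440670390232))
side [(0.68, array([ 0.6  , -0.112,  0.   ]))] (array([ 0.56731232, -0.20093464,  0.03646372]), np.float64(0.13879820205005278))
```

View pics/c5.png

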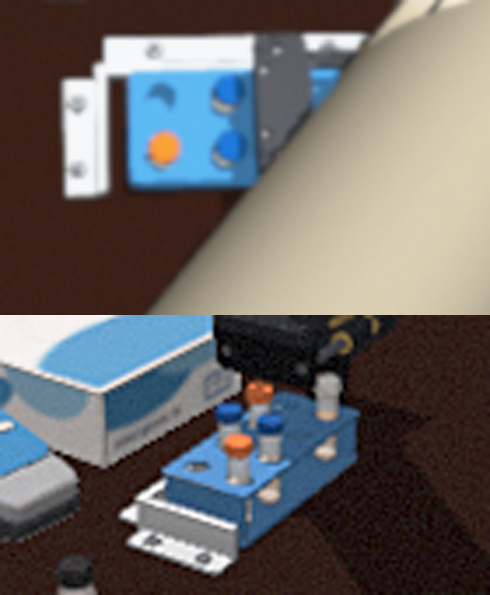

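About 10 mm is left to the short fence, and the long side is still along its fence. I continue.

{"fn": "apply_moves", "kwargs": {
  "commands": [
    {"linear":[0,0.01,0],"rot":[0,0,0],"grip":1},
    {"linear":[0,0.018,0],"rot":[0,0,0],"grip":1},
    {"linear":[0,0.024,0],"rot":[0,0,0],"grip":1},
    {"linear":[0,0.027,0],"rot":[0,0,0],"grip":1},
    {"linear":[0,0.03,0],"rot":[0,0,0],"grip":1},
    {"linear":[0,0.03,0],"rot":[0,0,0],"grip":1}
  ]
}}

```text
time: 19.05
ee_pos: [0.5672, -0.2696, 0.0311]
eef_rot: [-0.003, 1.0, 0.0, -0.0]
ft_force: [0.3, -1.4, -0.7]
width: 0.0007
```

{"fn": "apply_moves", "kwargs": {
  "commands": [
    {"linear":[0,0.003,0],"rot":[0,0,0],"grip":1},
    {"linear":[0,0.005,0],"rot":[0,0,0],"grip":1},
    {"linear":[0,0.005,0],"rot":[0,0,0],"grip":1}
  ]
}}

```text
time: 19.35
ee_pos: [0.5673, -0.2682, 0.0311]
eef_rot: [-0.003, 1.0, 0.0, -0.0]
ft_force: [-0.4, -2.0, -0.2]
width: 0.0006
```

{"fn": "apply_moves", "kwargs": {
  "commands": [
    {"linear":[0,0.003,0],"rot":[0,0,0],"grip":1},
    {"linear":[0,0.003,0],"rot":[0,0,0],"grip":1}
  ]
}}

```text
time: 19.55
ee_pos: [0.5673, -0.2673, 0.0311]
eef_rot: [-0.003, 1.0, 0.0, -0.0]
ft_force: [-0.1, -1.0, 0.4]
width: 0.0007
```

{"fn": "apply_moves", "kwargs": {
  "commands": [
    {"linear":[0,0.003,0],"rot":[0,0,0],"grip":1},
    {"linear":[0,0.003,0],"rot":[0,0,0],"grip":1}
  ]
}}

```text
time: 19.75
ee_pos: [0.5672, -0.2663, 0.0311]
eef_rot: [-0.003, 1.0, 0.0, -0.0]
ft_force: [-0.0, -1.7, -0.6]
width: 0.0005
```

{"fn": "apply_moves", "kwargs": {
  "commands": [
    {"linear":[0,0.003,0],"rot":[0,0,0],"grip":1},
    {"linear":[0,0.003,0],"rot":[0,0,0],"grip":1}
  ]
}}

```text
time: 19.95
ee_pos: [0.5673, -0.2655, 0.0311]
eef_rot: [-0.003, 1.0, 0.0, -0.0]
ft_force: [-0.3, -1.9, 0.2]
width: 0.0007
```

{"fn": "apply_moves", "kwargs": {
  "commands": [
    {"linear":[0,0.003,0],"rot":[0,0,0],"grip":1},
    {"linear":[0,0.006,0],"rot":[0,0,0],"grip":1},
    {"linear":[0,0.006,0],"rot":[0,0,0],"grip":1}
  ]
}}

```text
time: 20.25
ee_pos: [0.5672, -0.2649, 0.0314]
eef_rot: [-0.003, 1.0, -0.001, 0.0]
ft_force: [-0.1, -6.0, -0.3]
width: 0.0007
```

{"fn": "apply_moves", "kwargs": {
  "commands": [
    {"linear":[0,0.003,0],"rot":[0,0,0],"grip":1},
    {"linear":[0,0.003,0],"rot":[0,0,0],"grip":1}
  ]
}}

```text
time: 20.45
ee_pos: [0.5671, -0.2648, 0.0316]
eef_rot: [-0.002, 1.0, -0.001, 0.0]
ft_force: [0.0, -8.2, 0.1]
width: 0.0005
```

```bash
python3 look.py 6 .567 -.185 0
```

```text
top [(0.71, array([ 0.569, -0.179,  0.   ]))] (array([ 0.56571806, -0.17235743, -0.01460997]), np.float64(1.2428839364518975))
side [(0.85, array([ 0.571, -0.195,  0.   ]))] (array([ 0.56859475, -0.19282221,  0.04912148]), np.float64(0.18197586239333824))
```

View pics/c6.png

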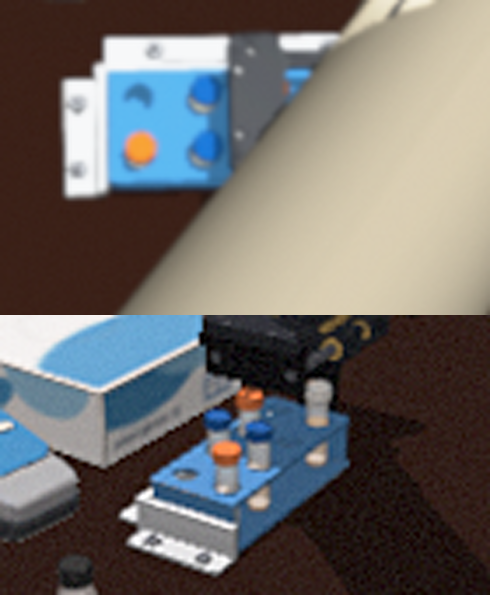

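It looks flush at both fences. I make one confirming push on the long side.

{"fn": "apply_moves", "kwargs": {
  "commands": [
    {"linear":[0,-0.03,0],"rot":[0,0,0],"grip":1},
    {"linear":[0,-0.1,0],"rot":[0,0,0],"grip":1},
    {"linear":[-0.12,-0.1,0],"rot":[0,0,0],"grip":1},
    {"linear":[-0.25,-0.1,0],"rot":[0,0,0],"grip":1},
    {"linear":[-0.36,-0.1,0],"rot":[0,0,0],"grip":1},
    {"linear":[-0.36,-0.06,0],"rot":[0,0,0],"grip":-1},
    {"linear":[-0.36,0.1,0],"rot":[0,0,0],"grip":-1},
    {"linear":[-0.36,0.2,0],"rot":[0,0,0],"grip":-1},
    {"linear":[-0.36,0.245,0],"rot":[0,0,0],"grip":-1},
    {"linear":[-0.36,0.245,0],"rot":[0,0,0],"grip":-1},
    {"linear":[-0.36,0.245,0],"rot":[0,0,0],"grip":-1},
    {"linear":[-0.36,0.245,0],"rot":[0,0,0],"grip":-1},
    {"linear":[-0.36,0.245,0],"rot":[0,0,0],"grip":-1},
    {"linear":[-0.36,0.245,0],"rot":[0,0,0],"grip":-1},
    {"linear":[-0.28,0.245,0],"rot":[0,0,0],"grip":-1},
    {"linear":[-0.22,0.245,0],"rot":[0,0,0],"grip":-1},
    {"linear":[-0.18,0.245,0],"rot":[0,0,0],"grip":-1},
    {"linear":[-0.165,0.245,0],"rot":[0,0,0],"grip":-1},
    {"linear":[-0.155,0.245,0],"rot":[0,0,0],"grip":-1},
    {"linear":[-0.155,0.245,0],"rot":[0,0,0],"grip":-1}
  ]
}}

```text
time: 22.65
ee_pos: [0.5204, -0.1896, 0.031]
eef_rot: [-0.003, 1.0, 0.0, -0.0]
ft_force: [-0.3, -0.0, 0.0]
width: 0.0874
```

{"fn": "apply_moves", "kwargs": {
  "commands": [
    {"linear":[0.004,0,0],"rot":[0,0,0],"grip":-1},
    {"linear":[0.008,0,0],"rot":[0,0,0],"grip":-1},
    {"linear":[0.012,0,0],"rot":[0,0,0],"grip":-1},
    {"linear":[0.015,0,0],"rot":[0,0,0],"grip":-1},
    {"linear":[0.015,0,0],"rot":[0,0,0],"grip":-1}
  ]
}}

```text
time: 23.15
ee_pos: [0.5253, -0.1894, 0.0311]
eef_rot: [-0.003, 1.0, 0.0, -0.0]
ft_force: [-0.7, -0.6, -0.4]
width: 0.0871
```

{"fn": "apply_moves", "kwargs": {
  "commands": [
    {"linear":[0.003,0,0],"rot":[0,0,0],"grip":-1},
    {"linear":[0.005,0,0],"rot":[0,0,0],"grip":-1},
    {"linear":[0.005,0,0],"rot":[0,0,0],"grip":-1}
  ]
}}

```text
time: 23.45
ee_pos: [0.5255, -0.1895, 0.0308]
eef_rot: [-0.003, 1.0, 0.0, -0.001]
ft_force: [-6.6, 1.1, 4.6]
width: 0.0871
```

Same stop position as before (0.5255, 6.6 N), so the long side is flush. Now I clear the hand.

{"fn": "apply_moves", "kwargs": {
  "commands": [
    {"linear":[-0.03,0,0],"rot":[0,0,0],"grip":-1},
    {"linear":[-0.12,0,0],"rot":[0,0,0],"grip":-1},
    {"linear":[-0.24,0,0],"rot":[0,0,0],"grip":-1},
    {"linear":[-0.26,0,0.12],"rot":[0,0,0],"grip":-1},
    {"linear":[-0.26,0,0.28],"rot":[0,0,0],"grip":-1},
    {"linear":[-0.26,0,0.44],"rot":[0,0,0],"grip":-1},
    {"linear":[-0.26,0,0.6],"rot":[0,0,0],"grip":-1},
    {"linear":[-0.26,0.1,0.75],"rot":[0,0,0],"grip":-1},
    {"linear":[-0.26,0.3,0.8],"rot":[0,0,0],"grip":-1},
    {"linear":[-0.26,0.45,0.8],"rot":[0,0,0],"grip":-1},
    {"linear":[-0.26,0.6,0.8],"rot":[0,0,0],"grip":-1},
    {"linear":[-0.26,0.75,0.8],"rot":[0,0,0],"grip":-1},
    {"linear":[-0.26,0.9,0.8],"rot":[0,0,0],"grip":-1},
    {"linear":[-0.26,1,0.8],"rot":[0,0,0],"grip":-1},
    {"linear":[-0.26,1,0.8],"rot":[0,0,0],"grip":-1},
    {"linear":[-0.26,1,0.8],"rot":[0,0,0],"grip":-1}
  ]
}}

```text
time: 25.05
ee_pos: [0.4486, 0.1105, 0.2708]
eef_rot: [-0.004, 1.0, -0.0, 0.0]
ft_force: [0.3, -0.9, 0.2]
width: 0.0867
```

```bash
python3 look.py 7 .567 -.184 0; python3 - <<'E'
from h import *
c=shot("top")
for k in("beaker","cap_blue","vial_a","clamp_spare_a"):
  print(k,[back(c,q["location"],0)[0].round(3) for q in r.spot_point(k,c)[:2]])
E
```

```text
top [(0.68, array([ 0.576, -0.182,  0.   ]))] (array([ 0.56657515, -0.18219853, -0.00551986]), np.float64(0.03695442794140011))
side [(0.71, array([ 0.431, -0.016,  0.   ]))] (array([ 0.570267  , -0.19498098,  0.0648347 ]), np.float64(0.18084161783721808))
beaker []
cap_blue [array([ 0.435, -0.013,  0.   ])]
vial_a [array([0.549, 0.03 , 0.   ]), array([0.476, 0.067, 0.   ])]
clamp_spare_a [array([0.623, 0.118, 0.   ]), array([ 0.569, -0.11 ,  0.   ])]
```

View pics/c7.png

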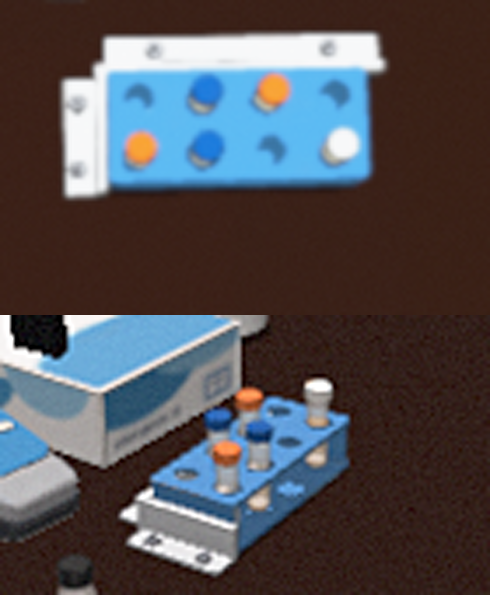

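The picture shows the rack seated against both fences (short fence at column 107, long fence at row 70), with the hand clear. I hand the job in.

```bash
python3 -c "
from bench import r
print(r.close_job())"
```

```text
the job is handed in; nothing more can be done
None
```

I pushed the rack into the corner of the square, and it ended flush against both fences. The hand was moved clear before I handed the job in, at about 25 s of the 42 s allowed.

**How it was pushed:** Two fingers on the rack's front side straightened it and moved it toward the long fence. Closed fingers on its end pushed it most of the way along. I then pushed it onto the long fence, onto the short fence, and finally gave the long side a confirming push.

**Contact checks:**
- **Long fence:** both pushes stopped at the same hand position (x 0.5255 m), with about 9 N and 7 N.
- **Short fence:** the push stopped firmly at about 8 N.

**Final camera check:** the top camera puts the rack at (0.567, −0.182) m with yaw about −0.3°, parallel with the square and with no visible gap at either fence. The cap, vials and clamp read within about 6 mm of where they started.

**Checks that failed or disagreed:**
- **Side camera:** its automatic rack fit was poor and disagreed (about 13 mm in y, 4° in yaw). The fence hides part of the rack in that view, so I went by the picture and the contact stops instead.
- **Rack detection:** in the last side view the network reported the blue cap as the rack.
- **Beaker:** it was not detected in the last top picture, so I could not confirm its position, though the hand never went near it while low.

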